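# Dress the edge of a divider panel and slide it home

### The job

Take the wood-gripped file from the rubber mat and dress the top edge of the upright metal panel with two forward strokes straight across it, away from the robot towards the jig's low stop rail, each running about 80 mm of the file's length, centred on its middle, over the edge. Lift the file clear at the far end of each stroke and carry it back through the air: never drag it backwards on the edge, which pulls the sprung shuttle off its stop. Afterwards push the panel along its trough fully home into the slot at the jig's end, lay the file back flat on the mat, teeth down, and leave the jar and the record weight alone.

Things in the scene. Friction and masses are not known exactly. Their poses are not given: they have to be found in the camera images.
- file_center (a point): Middle of the file: half-way up its light wooden grip block, which is 100 long (x), 24 wide (y: grasp it across y) and 40 mm tall. The block stands centred on a flat steel blade 180 x 32 x 7 mm. This point is 27 mm above the blade's toothed underside; x runs along the file to its tip, z up.
- file: The same file; origin at the centre of its underside, same axes. 47 mm tall in all, 0.25 kg; a narrower 16 mm tip extends beyond the +x end of the blade. Starts lying on the mat, teeth down.
- mat: Black rubber mat fixed flat on the bench, 260 (x) x 140 (y) x 4 mm thick; origin at the centre of its underside. The file lies on it at the start and belongs there again at the end (its middle over the mat).
- jig: Fixed jig, wooden base 120 (x) x 285 (y -115 to 170) x 12 mm. Origin at bench height on the panel's line. +x: away from the robot to a low steel stop rail (x 45 to 59, 32 mm high), the way of forward strokes. +y: along the trough to the slot, a grey block 67 mm high (y 77 to 163, 54 wide) with a 10 mm gap, flared mouth at y 70, end wall at y 155, open on top.
- trough (a joint): How far (m) the sprung trough is pressed down, 0 at rest. Steel trough, jig y -97 to 68 mm, 40 mm wide, cheeks up to 70 mm, floor 30 mm above the bench, gap 9.6 mm, open at top and both ends; the panel stands in it. It starts to sink at about 3 N on the panel, then 2 mm per newton, to a stop at 0.012; 4 to 6 mm is right while filing.
- shuttle (a joint): How far (m) the trough and panel have been dragged from the forward stop towards the robot (jig -x). A weak spring of about 1 N holds it at 0; travel 0.015. Must stay below 0.004.
- panel_center (a point): Centre of the flat aluminium panel 8 (x) x 140 (y) x 90 mm (z), 0.27 kg, loose, standing on its long edge in the trough: top edge 120 mm above the bench, upper 50 mm clear of the trough. Slide it to +y with a few newtons, pushing its bare -y end (70 mm from this point) above the trough's cheeks.
- panel: The same panel; origin at the centre of its underside, y along its length, z up.
- slot_home (a point): Where the panel's centre is when the panel is fully home, its leading end against the slot's end wall (jig x = 0, y = 85, z = 73.5 mm).
- jar: Bystander: squat amber jar 72 mm across, 85 mm tall, beyond the work near the middle line; origin at the centre of its underside. Leave alone.
- puck: Bystander: steel record weight 76 mm across, 40 mm tall, near the robot; origin at the centre of its underside. Leave alone.
There are look-alikes about, which are no part of the job. What is shaped like the file but blue or green is not meant.

How it is judged (in metres and radians):
On the way, in this order (a step that is already met when the one before it is completed fails the run):
1. first stroke begins: the file is pressed on the panel's top edge with the file's middle at least 30 mm short of the panel (robot side), file lying across the edge (contact force between file and panel above 1 N and x of file_center in the frame of jig below -0.03 m and angle between the x axis of file and the x axis of jig, either way round below 0.35 rad), for 0.05 s.
2. first stroke half-way: still pressed on the edge, file's middle within 15 mm of the panel (contact force between file and panel above 1 N and x of file_center in the frame of jig between -0.015 and 0.015 m and angle between the x axis of file and the x axis of jig, either way round below 0.35 rad), for 0.03 s.
3. first stroke ends: still pressed on the edge, file's middle at least 30 mm past the panel (stop-rail side) (contact force between file and panel above 1 N and x of file_center in the frame of jig above 0.03 m and angle between the x axis of file and the x axis of jig, either way round below 0.35 rad), for 0.03 s.
4. file lifted off the edge (5 mm or more clear) while its middle is still past the panel, after the first stroke (contact force between file and panel below 0.1 N and x of file_center in the frame of jig above 0.015 m and z of file_center in the frame of jig above 0.152 m), for 0.03 s.
5. file carried back through the air to the robot side of the panel (contact force between file and panel below 0.1 N and x of file_center in the frame of jig below -0.03 m and z of file_center in the frame of jig above 0.147 m), for 0.03 s.
6. second stroke begins: the file is pressed on the panel's top edge with the file's middle at least 30 mm short of the panel (robot side), file lying across the edge (all of step 1), for 0.05 s.
7. second stroke half-way: still pressed on the edge, file's middle within 15 mm of the panel (all of step 2), for 0.03 s.
8. second stroke ends: still pressed on the edge, file's middle at least 30 mm past the panel (stop-rail side) (all of step 3), for 0.03 s.
9. file lifted off the edge (5 mm or more clear) while its middle is still past the panel, after the second stroke (all of step 4), for 0.03 s.
10. after the filing, panel pushed fully home in the slot (y of panel_center in the frame of slot_home above -0.005 m and horizontal distance between panel_center and slot_home below 0.006 m and angle between the y axis of panel and the y axis of jig, either way round below 0.04 rad and angle between panel's own z axis and vertical below 0.08 rad), for 0.2 s.
At the end, for the whole second after the job is handed in: The panel is upright and fully home in the slot (centre within 5 mm short of slot_home along the slot, 6 mm in all, within 0.04 rad of the slot's line and 0.08 rad of vertical), and the file lies still, teeth down and flat (within 0.12 rad), with its middle over the mat (all of step 10 and linear speed of each of panel, file below 0.02 m/s and x of file_center in the frame of mat between -0.13 and 0.13 m and y of file_center in the frame of mat between -0.07 and 0.07 m and z of file_center in the frame of mat below 0.037 m and angle between file's own z axis and vertical below 0.12 rad); the robot touches nothing.
It fails at once if the file drags the panel back: shuttle pulled more than 4 mm off its forward stop (value of joint shuttle above 0.004 m).
It fails at once if a bystander is moved more than 25 mm (distance of any of jar, puck from where it was at the start of the episode above 0.025 m).
It also fails if it takes over 67 s, if anything falls off the work surface, if the arm or the gripper's body presses on something with over 40 N, if the wrist force passes 120 N, or if a joint passes its speed limit or range.

### The arm

A 6-joint arm with a two-finger parallel gripper is mounted at the origin on the work surface. World frame = base frame: x ahead of the robot, y to its left, z up, the work surface at z = 0. Lengths are in mm, angles in rad, forces in N, time in s.
With the tool pointing down it reaches from about 350 to 875 mm from the base axis. Payload 4.2 kg.
Tool frame: the origin (TCP) lies at the very end of the fingers, on their centre line; the grasp point (between the pads) lies 19 mm behind it; x points along the fingers, z is the direction in which the jaws open and shut, and the axes are right-handed (so a half turn about x gives the same grasp; the last joint's range is limited). The gripper opens to 85 mm and grips with 20 to 120 N. Pads are 22 mm wide; open, the fingers measure 114 mm over their backs; the gripper's body (76 mm by 85 mm) begins 54 mm behind the grasp point. The pads swing forward as they close: fully open they stand 13 mm farther back than shut.
Start: joints at [1.563, 0.385, 0.008, 0, -1.194, -0.259], TCP at [164.747, 602.875, 231.312] pointing down, gripper open.
Joint ranges: [-3.14, 3.14], [-1.21, 2.06], [-1.07, 1.41], [-3.16, 2.05], [-2.99, -0.16], [-3.1, 3.1]. Speed limits (rad/s): [2.79, 2.79, 3.14, 3.14, 3.14, 3.14].

### API

Orientations are given as a unit quaternion [w, x, y, z].
In Python, from station import * gives the robot as it stands.
- The arm moves only by the tool play_rows, never from a script. Its argument "plan" is a list of rows, each a list of 7 numbers: the opening in per cent of the stroke, from 0 (shut) to 100 (fully open), then the shift along the world's x, y, z in mm, then the turn, a rotation vector about the world's x, y, z in rad. In form: [[grip, tx, ty, tz, rx, ry, rz], ...]. A call has exactly 5 rows; each row is the pose to reach, as a shift and turn from the pose measured when the call began; what a row does not reach only later rows make up. A row lasts 1/8 s, in which the tool goes at most 62.5 mm and 10.7 degrees, less where a joint would pass 70% of its speed; a pose out of reach is approached as far as the arm can. A call with a gripper value outside its range is refused whole. The fingers move at their own pace and stop on an object; "newtons" is the grip in N (left out, the last holds). Time passes only in rows, so rows that repeat a pose let the fingers close, or fill a call up. It gives the time, the measured TCP pose, the force and the opening at its end, in the units of the state.
- sense(): the state, without advancing time (a new reading comes with each control period).
- read_camera(name): name is "scene" or "top"; returns the picture (384x512x3 uint8, red, green, blue); there is no depth.
- camera_info(name): a dict with "camera_matrix" (3x3 intrinsics, pixels), "k1" (the pictures are not rectified: a ray, as slopes to the right and down, at radius r is drawn at 1 + k1 r^2 times it, then the intrinsics apply), "R" (3x3) and "t" (3): a world point X has camera coordinates R X + t. Camera axes: x right, y down, z forward; pixel columns grow to the right and rows downward; lengths in mm; the calibration is good to about 2 mm. A picture is of the moment at which its call begins. camera_info takes no time and is no camera call.
- sign_off(): hands the job in, once; it reports no verdict.
The state is a dict: "time": time; "qpos": joint angles; "joint_vel": joint speeds; "tau": joint torques, N m; "ee_pos": TCP position; "ee_rot": TCP orientation; "ft_force": force on the tool from outside, world axes, zero at the start; "wrist_torque": the same for the moment, N m; "grip_width": finger opening in mm.
Only numpy, scipy, OpenCV 4.12 (cv2) and the standard library are available. Lean on these libraries where they do the work, as an engineer would, in place of code of your own. Each camera call takes 0.05 s, during which the arm holds its last target. There are 200 camera calls.

## Working session

There is one attempt and no reset: what is moved stays moved. The work goes in short steps, Python scripts to look and compute and a tool call to move; the robot and the scene stay as the last step left them, time stands still between calls to the robot, and variables do not carry over. Pictures are saved under pics/ and viewed, about 8 in all and at most 12, crops included, and the job is handed in when it is done.

Besides the shell and the picture viewer there is one more tool, called by a JSON object that holds its "op" and its "data", one argument or row to a line. play_rows: Moves the arm, as the interface text tells. Its arguments: {"type":"object","properties":{"plan":{"type":"array","items":{"type":"array","items":{"type":"number"}}},"newtons":{"type":"number"}},"required":["plan"]}

```bash
mkdir -p pics; cat > h.py <<'E'
from station import *
import numpy as np, cv2
def ray(cam,u,v):
    c=camera_info(cam);K=np.array(c["camera_matrix"]);k1=c["k1"];R=np.array(c["R"]);t=np.array(c["t"])
    d=np.array([(u-K[0,2])/K[0,0],(v-K[1,2])/K[1,1]]);s=d.copy()
    for _ in range(20): s=d/(1+k1*(s@s))
    return -R.T@t, R.T@np.array([s[0],s[1],1])
def onz(cam,u,v,z):
    o,d=ray(cam,u,v);return (o+d*(z-o[2])/d[2])
def proj(cam,X):
    c=camera_info(cam);K=np.array(c["camera_matrix"]);p=np.array(c["R"])@np.array(X,float)+np.array(c["t"])
    s=p[:2]/p[2];s=s*(1+c["k1"]*(s@s));return K[:2,:2]@s+K[:2,2]
E
python3 - <<'E'
from h import *
for n in("top","scene"):
    p=read_camera(n);cv2.imwrite(f"pics/{n}0.png",cv2.resize(p[:,:,::-1],(800,600),interpolation=cv2.INTER_CUBIC));np.save(n+"0.npy",p)
    print(n,ray(n,256,192),camera_info(n)["camera_matrix"],camera_info(n)["k1"])
print(sense())
E
```

```text
top (array([ 246.58523277,   90.93278191, 1207.35905855]), array([ 0.16903032,  0.02222022, -0.98551273])) [[487.65282164   0.         252.80237609]
 [  0.         487.65282164 184.17740735]
 [  0.           0.           1.        ]] -0.002504828911681936
scene (array([1121.64446166,  499.45865695,  761.09254248]), array([-0.67035061, -0.34974693, -0.65489436])) [[361.5037358    0.         247.31773361]
 [  0.         361.5037358  192.58985871]
 [  0.           0.           1.        ]] 0.016518290188913733
{'time': 0.1, 'qpos': array([ 1.56256998e+00,  3.85503294e-01,  6.75239493e-03, -4.34930324e-04,
       -1.19398151e+00, -2.58600065e-01]), 'joint_vel': array([ 4.12753554e-05, -1.35115291e-03,  2.64510811e-03,  3.09968406e-03,
       -2.16517263e-04,  8.59763168e-04]), 'tau': array([-1.98051766e-04, -3.93319309e+01,  1.88929367e+01,  4.19796243e+00,
       -2.59095148e-03,  5.13536307e-06]), 'ee_pos': array([164.64054438, 602.38664025, 230.31275295]), 'ee_rot': array([-0.42945565, -0.56156717, -0.42854962,  0.56263255]), 'ft_force': array([ 0.17048234, -0.63593249, -0.77834958]), 'wrist_torque': array([ 0.0232231 ,  0.02147249, -0.07943216]), 'grip_width': 85.61067498788299}
```

View pics/top0.png

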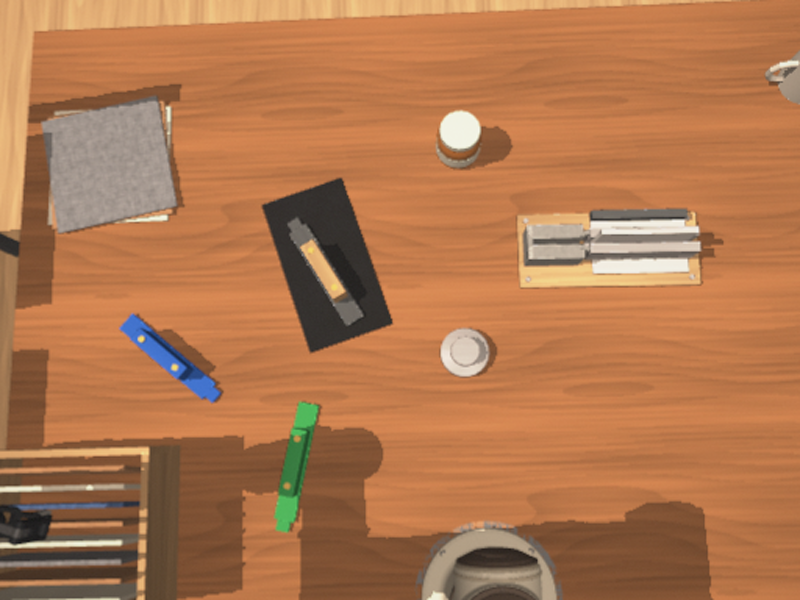

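View pics/scene0.png

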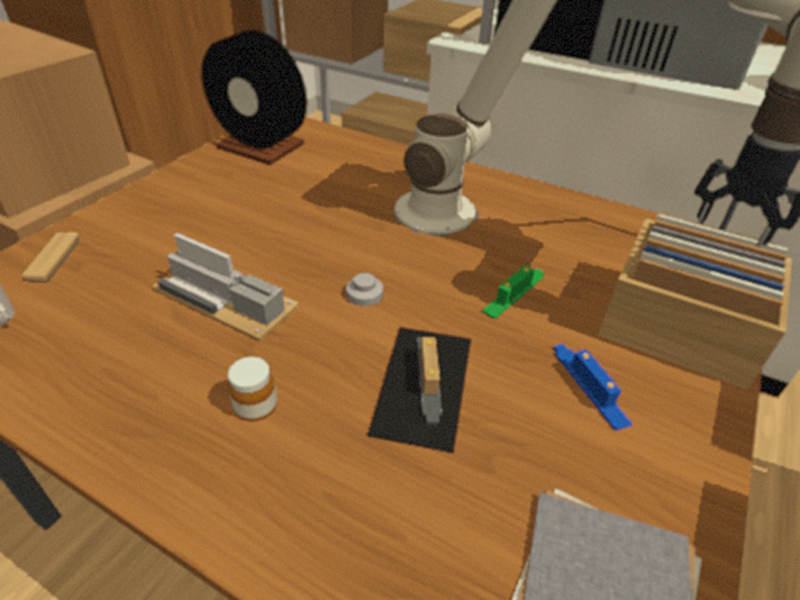

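The top view shows the wood-gripped file at about (325,265) on the black mat, with its tip towards the upper left at (295,225). The jig is at (610,248) with the slot on its left (+y), the jar is at (460,140) and the puck at (465,352). The scene view agrees.

```bash
python3 - <<'E'
from h import *
p=np.load("top0.npy");s=np.load("scene0.npy")
hsv=cv2.cvtColor(p,cv2.COLOR_RGB2HSV)
for n,(u,v) in dict(block=(207,170),jigwood=(335,178),table=(300,200),mat=(190,190),blade=(225,200)).items(): print(n,p[v,u],hsv[v,u])
# file block
m=((hsv[...,2]>185)&(hsv[...,1]>60)).astype(np.uint8)
f=m.copy();f[:, :185]=0;f[:,230:]=0;f[:145]=0;f[200:]=0
c=max(cv2.findContours(f,cv2.RETR_EXTERNAL,cv2.CHAIN_APPROX_NONE)[0],key=cv2.contourArea)
r=cv2.minAreaRect(c);print("block",r)
for q in cv2.boxPoints(r): print(q,onz("top",*q,51)[:2].round(1))
# mat
d=((hsv[...,2]<60)).astype(np.uint8);d[:,:160]=0;d[:,255:]=0;d[:110]=0;d[230:]=0
c=max(cv2.findContours(d,cv2.RETR_EXTERNAL,cv2.CHAIN_APPROX_NONE)[0],key=cv2.contourArea)
r=cv2.minAreaRect(c);print("mat",r)
for q in cv2.boxPoints(r): print(onz("top",*q,4)[:2].round(1))
a=cv2.resize(p[125:195,320:470,::-1],(800,373),interpolation=cv2.INTER_CUBIC)
b=cv2.resize(s[145:218,90:200,::-1],(340,225),interpolation=cv2.INTER_CUBIC)
e=cv2.resize(p[135:215,175:245,::-1],(197,225),interpolation=cv2.INTER_CUBIC)
o=np.zeros((600,800,3),np.uint8);o[:373]=a;o[375:,:340]=b;o[375:,345:542]=e
cv2.imwrite("pics/crop1.png",o)
E
```

```text
block [235 188 126] [ 17 118 235]
jigwood [240 196 130] [ 18 117 240]
table [207 131  80] [ 12 156 207]
mat [52 48 45] [13 34 52]
blade [113 107 100] [ 16  29 113]
block ((206.03233337402344, 171.97940063476562), (39.26860809326172, 9.587061882019043), 57.528804779052734)
[191.44704 157.98822] [534.6 272.7]
[199.53526 152.84116] [546.9 252.7]
[220.61763 185.97058] [462.5 202.1]
[212.5294  191.11765] [450.6 221.9]
mat ((208.28335571289062, 169.09475708007812), (98.19183349609375, 54.4151496887207), 70.615478515625)
[618.1 344.9]
[661.7 211.4]
[417.1 133.4]
[376.  262.1]
```

View pics/crop1.png

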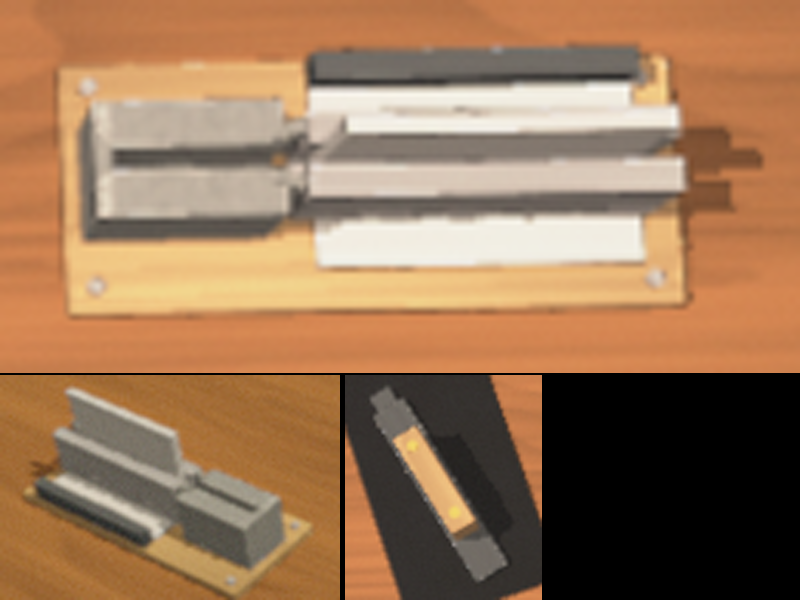

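The crop shows the jig base corners at about (60,70), (70,316), (685,303) and (668,57). The panel's bright top edge runs from (345,125) to (680,118). The file's tip is at the upper left, and the block fills a rotated rectangle.

```bash
python3 - <<'E'
from h import *
k=16/3
def c(x,y,z): return onz("top",(x+.5)/k-.5+320,(y+.5)/k-.5+125,z)[:2]
W=np.array([c(60,70,12),c(70,316,12),c(685,303,12),c(668,57,12)]);J=np.array([[60,170],[-60,170],[-60,-115],[60,-115]])
print("corners",W.round(1))
H=np.c_[J-J.mean(0)];Z=(W-W.mean(0));th=np.arctan2((H[:,0]*Z[:,1]-H[:,1]*Z[:,0]).sum(),(H*Z).sum())
R=np.array([[np.cos(th),-np.sin(th)],[np.sin(th),np.cos(th)]]);o=W.mean(0)-R@J.mean(0)
print("th",th,"origin",o,"res",(W-(J@R.T+o)).round(1).tolist())
inj=lambda w:(R.T@(w-o)).round(1)
for n,q in dict(panL=(345,124,120),panR=(680,118,120),slotgapL=(113,157,67),slotR=(283,155,67),slotBackL=(97,102,67),slotBR=(283,98,67),slotFL=(97,218,67),slotFR=(275,218,67),cheekFR=(684,192,70),cheekBR=(684,158,70),cheekFL=(310,194,70),railTL=(312,50,32),railTR=(636,45,32)).items():
    w=c(*q);print(n,w.round(1),inj(w))
# scene view panel top corners check (crop b scale 340/110)
kb=340/110
for n,(x,y) in dict(a=(70,391),b=(178,434)).items():
    w=onz("scene",(x+.5)/kb-.5+90,(y-375+.5)/kb-.5+145,120)[:2];print("scene",n,w.round(1),inj(w))
# tip of file, blade
ke=197/70
for n,(x,y,z) in dict(tip=(382,394,11),tail=(490,575,11)).items():print(n,onz("top",(x-345+.5)/ke-.5+175,(y-375+.5)/ke-.5+135,z)[:2].round(1))
s=np.load("scene0.npy");hs=cv2.cvtColor(s,cv2.COLOR_RGB2HSV)
for X in [(498.6,237.3,51),(498.6,237.3,31)]: print("proj",proj("scene",X)*1.5625)
# tcp axes
from scipy.spatial.transform import Rotation as Ro
q=sense()["ee_rot"];M=Ro.from_quat([q[1],q[2],q[3],q[0]]).as_matrix();print(M.round(3))
E
```

```text
corners [[ 584.4  -75.2]
 [ 465.8  -73.1]
 [ 462.3 -356.1]
 [ 580.2 -360.1]]
th -0.015320524622030986 origin [ 522.74641521 -243.60233391] res [[-1.0, -0.6], [0.4, -0.4], [1.3, 1.5], [-0.8, -0.5]]
panL [ 525.5 -180. ] [ 1.8 63.6]
panR [ 523.  -321.7] [  1.4 -78.1]
slotgapL [527.6 -88.9] [  2.5 154.8]
slotR [ 525.8 -164.6] [ 1.8 79. ]
slotBackL [553.3 -83.3] [ 28.1 160.8]
slotBR [ 552.1 -166.5] [28.2 77.5]
slotFL [499.8 -80.1] [-25.4 163.1]
slotFR [ 497. -159.] [-27.   84.2]
cheekFR [ 501.9 -339. ] [-19.4 -95.7]
cheekBR [ 517.3 -340.6] [ -3.9 -97. ]
cheekFL [ 506.8 -174.6] [-17.   68.8]
railTL [ 584.  -189.5] [60.4 55.1]
railTR [ 580.9 -338.4] [ 59.6 -93.9]
scene a [ 523.1 -318.2] [  1.5 -74.5]
scene b [ 521.5 -178.7] [-2.3 64.9]
tip [588.4 288.1]
tail [419.7 192.8]
proj [429.94550512 356.95143539]
proj [429.16985582 364.85140555]
[[-0.     0.965 -0.264]
 [-0.002 -0.264 -0.965]
 [-1.     0.     0.002]]
```

{"op": "play_rows", "data": {
  "plan": [
    [100,50,-55,0,0,0,0.12],
    [100,100,-110,0,0,0,0.24],
    [100,150,-165,0,0,0,0.36],
    [100,190,-208,-10,0,0,0.48],
    [100,190,-208,-20,0,0,0.48]
  ],
  "newtons": 100
}}

```text
time: 0.72
ee_pos: [356.0, 392.2, 210.5]
ee_rot: [0.55, 0.444, 0.55, -0.445]
ft_force: [0.7, 0.4, -0.5]
grip_width: 85.7
```

{"op": "play_rows", "data": {
  "plan": [
    [100,40,-43,-20,0,0,0.12],
    [100,80,-87,-50,0,0,0.24],
    [100,120,-131,-80,0,0,0.32],
    [100,142.5,-155,-120,0,0,0.323],
    [100,142.5,-155,-130,0,0,0.323]
  ]
}}

```text
time: 1.35
ee_pos: [498.0, 233.5, 76.9]
ee_rot: [0.613, 0.349, 0.614, -0.354]
ft_force: [-0.3, -0.0, -0.7]
grip_width: 85.2
```

```bash
cat >> h.py <<'E'
from scipy.spatial.transform import Rotation as Ro
def st():
    s=sense();q=s["ee_rot"];M=Ro.from_quat([q[1],q[2],q[3],q[0]]).as_matrix()
    print("t",round(s["time"],2),s["ee_pos"].round(1),"yaw(jaw)",round(np.arctan2(M[1,2],M[0,2]),4),"xaxis",M[:,0].round(3),"F",s["ft_force"].round(1),"T",s["wrist_torque"].round(2),"w",round(s["grip_width"],1),"q6",s["qpos"].round(2))
E
python3 -c "
from h import *
st()"
```

```text
t 1.35 [498.  233.5  76.9] yaw(jaw) -1.0414 xaxis [-0.005 -0.005 -1.   ] F [-0.3 -0.  -0.7] T [0.01 0.07 0.02] w 85.2 q6 [ 0.73  0.42 -0.37  0.   -0.78  1.37]
```

{"op": "play_rows", "data": {
  "plan": [
    [100,0.5,3.5,-15,0,0,0],
    [100,0.5,3.5,-35,0,0,0],
    [100,0.5,3.5,-52,0,0,0],
    [100,0.5,3.5,-60,0,0,0],
    [100,0.5,3.5,-60,0,0,0]
  ]
}}

```text
time: 1.98
ee_pos: [498.2, 237.8, 16.7]
ee_rot: [0.613, 0.349, 0.614, -0.354]
ft_force: [0.3, 0.5, 0.8]
grip_width: 85.3
```

```bash
python3 -c "
from h import *
st()
a=read_camera('scene')[185:305,220:320,::-1];b=read_camera('top')[120:216,160:256,::-1]
o=np.zeros((600,800,3),np.uint8);o[:480,:400]=cv2.resize(a,(400,480),interpolation=2);o[:400,400:]=cv2.resize(b,(400,400),interpolation=2)
cv2.imwrite('pics/g1.png',o)"
```

```text
t 1.98 [498.2 237.8  16.7] yaw(jaw) -1.04 xaxis [-0.005 -0.005 -1.   ] F [0.3 0.5 0.8] T [ 0.01 -0.02  0.01] w 85.3 q6 [ 0.74  0.51 -0.42  0.   -0.65  1.36]
```

View pics/g1.png

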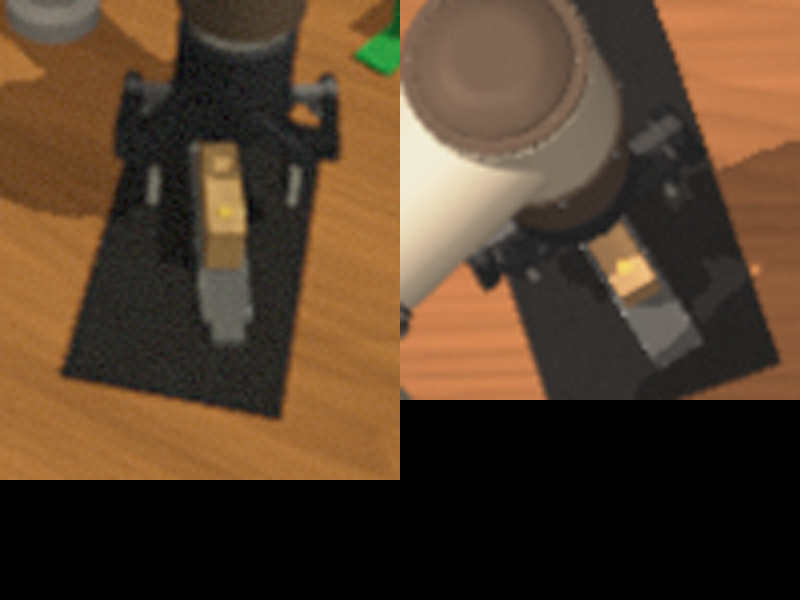

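The fingers straddle the wooden block, which sits at about (222,205), centred between the pads at (153,185) and (295,185). Closing.

{"op": "play_rows", "data": {
  "plan": [
    [0,0,0,-1.5,0,0,0],
    [0,0,0,-1.5,0,0,0],
    [0,0,0,-1.5,0,0,0],
    [0,0,0,-1.5,0,0,0],
    [0,0,0,-1.5,0,0,0]
  ],
  "newtons": 110
}}

```text
time: 2.7
ee_pos: [499.0, 237.9, 16.5]
ee_rot: [0.613, 0.35, 0.614, -0.353]
ft_force: [-1.1, -1.2, 3.3]
grip_width: 22.4
```

```bash
python3 -c "
from h import *
st()"
```

```text
t 2.7 [499.  237.9  16.5] yaw(jaw) -1.0403 xaxis [-0.003 -0.004 -1.   ] F [-1.1 -1.2  3.3] T [-0.13  0.21  0.05] w 22.4 q6 [ 0.74  0.52 -0.42  0.   -0.65  1.36]
```

{"op": "play_rows", "data": {
  "plan": [
    [0,0,0,30,0,0,0],
    [0,0,0,80,0,0,0],
    [0,0,-15,130,0,0,-0.05],
    [0,-2,-55,170,0,0,-0.15],
    [0,-5,-105,185,0,0,-0.25]
  ]
}}

```text
time: 3.32
ee_pos: [494.6, 132.8, 203.5]
ee_rot: [0.565, 0.425, 0.565, -0.426]
ft_force: [0.9, -1.0, -3.3]
grip_width: 22.4
```

{"op": "play_rows", "data": {
  "plan": [
    [0,0,-55,0,0,0,-0.1],
    [0,0,-110,0,0,0,-0.2],
    [0,0,-165,0,0,0,-0.28],
    [0,0,-220,0,0,0,-0.28],
    [0,0,-250,0,0,0,-0.28]
  ]
}}

```text
time: 3.95
ee_pos: [493.3, -119.4, 202.4]
ee_rot: [-0.498, -0.5, -0.5, 0.502]
ft_force: [0.1, -0.4, -2.2]
grip_width: 22.8
```

```bash
python3 -c "
from h import *
st()"
```

```text
t 3.95 [ 493.3 -119.4  202.4] yaw(jaw) -1.5749 xaxis [-0.003 -0.    -1.   ] F [ 0.1 -0.4 -2.2] T [ 0.06 -0.09 -0.03] w 22.8 q6 [ 0.08  0.21 -0.32  0.   -1.04  1.48]
```

{"op": "play_rows", "data": {
  "plan": [
    [0,-4,-45,-5,0,0,-0.012],
    [0,-9,-90,-20,0,0,-0.012],
    [0,-10,-125,-40,0,0,-0.012],
    [0,-10,-131,-52,0,0,-0.012],
    [0,-10,-131,-52,0,0,-0.012]
  ]
}}

```text
time: 4.58
ee_pos: [482.1, -250.1, 148.6]
ee_rot: [-0.494, -0.503, -0.498, 0.506]
ft_force: [-0.2, -0.0, -1.6]
grip_width: 23.0
```

```bash
python3 -c "
from h import *
st()
s0=read_camera('scene');t0=read_camera('top');np.save('s1.npy',s0)
o=np.zeros((600,800,3),np.uint8);o[:600,:480]=cv2.resize(s0[120:220,80:160,::-1],(480,600),interpolation=2);o[:300,480:]=cv2.resize(t0[105:205,320:427,::-1],(320,300),interpolation=2)
cv2.imwrite('pics/f1.png',o)"
```

```text
t 4.58 [ 482.1 -250.1  148.6] yaw(jaw) -1.5881 xaxis [-0.007  0.001 -1.   ] F [-0.2 -0.  -1.6] T [-0.03 -0.   -0.01] w 23.0 q6 [-0.18  0.33 -0.31  0.   -0.94  1.73]
```

View pics/f1.png

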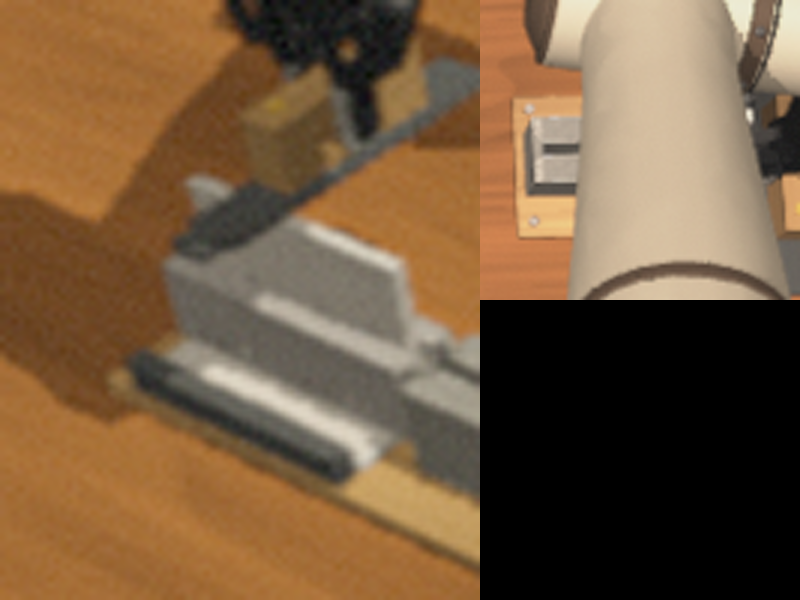

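The file hangs level across the panel, with its tip at about (182,248) and the middle well on the robot side. Lowering it to contact.

{"op": "play_rows", "data": {
  "plan": [
    [0,0,0,-8,0,0,0],
    [0,0,0,-14,0,0,0],
    [0,1,0,-17,0,0,0],
    [0,2,0,-19,0,0,0],
    [0,3,0,-20,0,0,0]
  ]
}}

```text
time: 5.3
ee_pos: [486.8, -249.6, 131.1]
ee_rot: [-0.496, -0.503, -0.497, 0.504]
ft_force: [-1.8, 2.1, 1.2]
grip_width: 22.9
```

```bash
python3 -c "
from h import *
st()"
```

```text
t 5.3 [ 486.8 -249.6  131.1] yaw(jaw) -1.5856 xaxis [-0.003 -0.    -1.   ] F [-1.8  2.1  1.2] T [0.53 0.4  0.08] w 22.9 q6 [-0.18  0.35 -0.32  0.   -0.9   1.73]
```

{"op": "play_rows", "data": {
  "plan": [
    [0,2,0,-4,0,0,0],
    [0,10,0,-5,0,0,0],
    [0,20,-0.3,-5.5,0,0,0],
    [0,30,-0.5,-6,0,0,0],
    [0,40,-0.6,-6,0,0,0]
  ]
}}

```text
time: 5.92
ee_pos: [527.3, -250.3, 125.1]
ee_rot: [-0.496, -0.503, -0.497, 0.505]
ft_force: [-3.7, -0.6, 5.5]
grip_width: 22.7
```

```bash
python3 -c "
from h import *
st()"
```

```text
t 5.92 [ 527.3 -250.3  125.1] yaw(jaw) -1.5855 xaxis [-0.003 -0.    -1.   ] F [-3.7 -0.6  5.5] T [-0.02  1.34  0.07] w 22.7 q6 [-0.17  0.41 -0.24  0.   -0.92  1.72]
```

{"op": "play_rows", "data": {
  "plan": [
    [0,8,-0.1,1,0,0,0],
    [0,17,-0.2,1.5,0,0,0],
    [0,26,-0.3,1.5,0,0,0],
    [0,35,-0.5,1.5,0,0,0],
    [0,37,-0.6,1.5,0,0,0]
  ]
}}

```text
time: 6.55
ee_pos: [564.9, -250.9, 126.4]
ee_rot: [-0.496, -0.503, -0.497, 0.505]
ft_force: [-4.6, -0.1, 3.8]
grip_width: 22.8
```

```bash
python3 -c "
from h import *
st()"
```

```text
t 6.55 [ 564.9 -250.9  126.4] yaw(jaw) -1.5852 xaxis [-0.004 -0.    -1.   ] F [-4.6 -0.1  3.8] T [-0.02  1.39  0.04] w 22.8 q6 [-0.16  0.46 -0.15  0.   -0.96  1.71]
```

{"op": "play_rows", "data": {
  "plan": [
    [0,0.5,0,8,0,0,0],
    [0,1,0,20,0,0,0],
    [0,1,0,32,0,0,0],
    [0,1,0,35,0,0,0],
    [0,1,0,35,0,0,0]
  ]
}}

```text
time: 7.18
ee_pos: [566.0, -250.7, 161.7]
ee_rot: [-0.496, -0.503, -0.497, 0.504]
ft_force: [-0.2, 0.4, -2.0]
grip_width: 22.5
```

{"op": "play_rows", "data": {
  "plan": [
    [0,-25,0.5,0,0,0,0],
    [0,-55,1,0,0,0,0],
    [0,-83,1.5,0,0,0,0],
    [0,-83,1.5,-5,0,0,0],
    [0,-83,1.5,-10,0,0,0]
  ]
}}

```text
time: 7.8
ee_pos: [483.4, -249.3, 151.4]
ee_rot: [-0.496, -0.503, -0.497, 0.504]
ft_force: [0.5, -0.0, -3.6]
grip_width: 22.9
```

```bash
python3 -c "
from h import *
st()
s0=read_camera('scene')
cv2.imwrite('pics/f2.png',cv2.resize(s0[110:230,60:210,::-1],(750,600),interpolation=2))"
```

```text
t 7.8 [ 483.4 -249.3  151.4] yaw(jaw) -1.5854 xaxis [-0.002 -0.    -1.   ] F [ 0.5 -0.  -3.6] T [-0.05 -0.08 -0.  ] w 22.9 q6 [-0.18  0.32 -0.31  0.   -0.95  1.73]
```

View pics/f2.png

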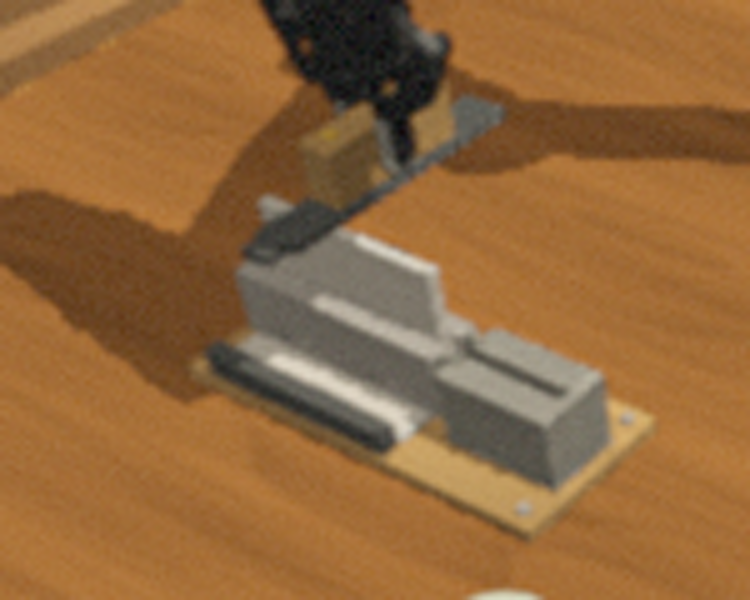

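The panel is still upright in place, and the file is level across and above it, tip at about (258,248). Second stroke.

{"op": "play_rows", "data": {
  "plan": [
    [0,0,0,-10,0,0,0],
    [0,0,0,-17,0,0,0],
    [0,1,0,-20,0,0,0],
    [0,2,0,-22,0,0,0],
    [0,3,0,-23,0,0,0]
  ]
}}

```text
time: 8.48
ee_pos: [486.5, -249.1, 128.1]
ee_rot: [-0.496, -0.503, -0.497, 0.504]
ft_force: [-1.7, 1.7, 3.6]
grip_width: 22.7
```

```bash
python3 -c "
from h import *
st()"
```

```text
t 8.47 [ 486.5 -249.1  128.1] yaw(jaw) -1.5851 xaxis [-0.003 -0.    -1.   ] F [-1.7  1.7  3.6] T [0.49 0.33 0.05] w 22.7 q6 [-0.18  0.35 -0.33  0.   -0.89  1.73]
```

{"op": "play_rows", "data": {
  "plan": [
    [0,2,0,-1,0,0,0],
    [0,10,0,-1,0,0,0],
    [0,20,-0.3,-1.5,0,0,0],
    [0,30,-0.5,-1.5,0,0,0],
    [0,40,-0.6,-1.5,0,0,0]
  ]
}}

```text
time: 9.1
ee_pos: [527.1, -249.8, 126.5]
ee_rot: [-0.496, -0.503, -0.497, 0.505]
ft_force: [-4.1, 0.1, 4.3]
grip_width: 22.6
```

```bash
python3 -c "
from h import *
st()"
```

```text
t 9.1 [ 527.1 -249.8  126.5] yaw(jaw) -1.5851 xaxis [-0.004 -0.    -1.   ] F [-4.1  0.1  4.3] T [0.03 1.2  0.02] w 22.6 q6 [-0.16  0.41 -0.24  0.   -0.93  1.72]
```

{"op": "play_rows", "data": {
  "plan": [
    [0,8,-0.1,0,0,0,0],
    [0,17,-0.2,0,0,0,0],
    [0,26,-0.3,0,0,0,0],
    [0,35,-0.5,0,0,0,0],
    [0,37,-0.6,0,0,0,0]
  ]
}}

```text
time: 9.72
ee_pos: [564.6, -250.4, 126.4]
ee_rot: [-0.496, -0.502, -0.497, 0.505]
ft_force: [-3.7, -0.1, 3.3]
grip_width: 22.8
```

```bash
python3 -c "
from h import *
st()"
```

```text
t 9.72 [ 564.6 -250.4  126.4] yaw(jaw) -1.5848 xaxis [-0.004 -0.    -1.   ] F [-3.7 -0.1  3.3] T [0.05 1.45 0.04] w 22.8 q6 [-0.16  0.46 -0.15  0.   -0.96  1.71]
```

{"op": "play_rows", "data": {
  "plan": [
    [0,0.5,0,8,0,0,0],
    [0,1,0,20,0,0,0],
    [0,1,0,32,0,0,0],
    [0,1,0,50,0,0,0],
    [0,1,0,75,0,0,0]
  ]
}}

```text
time: 10.35
ee_pos: [565.6, -250.1, 201.9]
ee_rot: [-0.495, -0.503, -0.497, 0.504]
ft_force: [0.3, -0.5, -2.5]
grip_width: 22.7
```

{"op": "play_rows", "data": {
  "plan": [
    [0,-25,40,5,0,0,0],
    [0,-45,90,5,0,0,0.06],
    [0,-60,145,5,0,0,0.12],
    [0,-66,200,5,0,0,0.2],
    [0,-66,250,5,0,0,0.27]
  ]
}}

```text
time: 10.98
ee_pos: [499.3, 1.9, 208.1]
ee_rot: [0.56, 0.431, 0.561, -0.431]
ft_force: [1.2, -0.5, -2.7]
grip_width: 22.7
```

{"op": "play_rows", "data": {
  "plan": [
    [0,0,55,0,0,0,0.1],
    [0,0,110,0,0,0,0.2],
    [0,0,165,-20,0,0,0.27],
    [0,0,215,-50,0,0,0.27],
    [0,0,238,-80,0,0,0.27]
  ]
}}

```text
time: 11.6
ee_pos: [499.7, 243.3, 128.4]
ee_rot: [0.614, 0.353, 0.614, -0.35]
ft_force: [-0.0, -0.5, -2.0]
grip_width: 22.9
```

```bash
python3 -c "
from h import *
st()"
```

```text
t 11.6 [499.7 243.3 128.4] yaw(jaw) -1.0398 xaxis [ 0.002  0.003 -1.   ] F [-0.  -0.5 -2. ] T [-0.03 -0.    0.02] w 22.9 q6 [ 0.74  0.36 -0.31 -0.   -0.9   1.36]
```

{"op": "play_rows", "data": {
  "plan": [
    [0,0,-5,-35,0,0,0],
    [0,0,-5,-70,0,0,0],
    [0,0,-5,-95,0,0,0],
    [0,0,-5,-106,0,0,0],
    [0,0,-5,-109,0,0,0]
  ]
}}

```text
time: 12.22
ee_pos: [500.1, 238.6, 19.5]
ee_rot: [0.614, 0.353, 0.614, -0.35]
ft_force: [0.2, 0.2, -2.2]
grip_width: 22.4
```

{"op": "play_rows", "data": {
  "plan": [
    [0,0,0,-2,0,0,0],
    [0,0,0,-3,0,0,0],
    [0,0,0,-3,0,0,0],
    [0,0,0,-3,0,0,0],
    [0,0,0,-3,0,0,0]
  ]
}}

```text
time: 12.85
ee_pos: [500.7, 239.1, 17.2]
ee_rot: [0.614, 0.353, 0.613, -0.349]
ft_force: [0.6, 0.6, -0.8]
grip_width: 22.7
```

```bash
python3 -c "
from h import *
st()"
```

```text
t 12.85 [500.7 239.1  17.2] yaw(jaw) -1.0392 xaxis [ 0.004  0.004 -1.   ] F [ 0.6  0.6 -0.8] T [ 0.14  0.   -0.06] w 22.7 q6 [ 0.74  0.51 -0.42 -0.   -0.64  1.37]
```

On the mat. I'll open, then rise.

{"op": "play_rows", "data": {
  "plan": [
    [0,0,0,-1,0,0,0],
    [100,0,0,-1,0,0,0],
    [100,0,0,0,0,0,0],
    [100,0,0,0,0,0,0],
    [100,0,0,0,0,0,0]
  ]
}}

```text
time: 13.48
ee_pos: [500.7, 239.1, 17.1]
ee_rot: [0.614, 0.353, 0.613, -0.349]
ft_force: [-0.6, 0.0, -0.2]
grip_width: 85.3
```

{"op": "play_rows", "data": {
  "plan": [
    [100,0,0,5,0,0,0],
    [100,0,0,40,0,0,0],
    [100,0,0,90,0,0,0],
    [100,0,0,150,0,0,0],
    [100,0,-15,185,0,0,0]
  ]
}}

```text
time: 14.1
ee_pos: [501.6, 225.0, 206.0]
ee_rot: [0.615, 0.354, 0.613, -0.347]
ft_force: [0.2, -0.5, 0.3]
grip_width: 85.2
```

{"op": "play_rows", "data": {
  "plan": [
    [0,0,-40,0,0,0,-0.16],
    [0,0,-80,0,0,0,-0.32],
    [0,0,-120,0,0,0,-0.48],
    [0,0,-160,0,0,0,-0.64],
    [0,0,-200,0,0,0,-0.8]
  ]
}}

```text
time: 14.72
ee_pos: [501.4, 23.7, 206.5]
ee_rot: [0.43, 0.566, 0.425, -0.56]
ft_force: [1.6, -0.3, 0.0]
grip_width: 0.0
```

{"op": "play_rows", "data": {
  "plan": [
    [0,0,-40,0,0,0,-0.16],
    [0,4,-80,0,0,0,-0.32],
    [0,8,-120,0,0,0,-0.48],
    [0,12,-160,0,0,0,-0.64],
    [0,16,-200,0,0,0,-0.8]
  ]
}}

```text
time: 15.35
ee_pos: [517.3, -177.6, 206.9]
ee_rot: [0.176, 0.688, 0.169, -0.684]
ft_force: [0.4, 0.1, -0.3]
grip_width: 0.0
```

```bash
python3 -c "
from h import *
st()"
```

```text
t 15.35 [ 517.3 -177.6  206.9] yaw(jaw) -2.6481 xaxis [ 0.008 -0.009 -1.   ] F [ 0.4  0.1 -0.3] T [-0.01  0.01  0.07] w 0.0 q6 [-0.03  0.27 -0.23  0.01 -1.06  0.52]
```

{"op": "play_rows", "data": {
  "plan": [
    [0,1,-45,0,0,0,-0.15],
    [0,2,-90,0,0,0,-0.3],
    [0,3,-140,0,0,0,-0.45],
    [0,4,-185,0,0,0,-0.51],
    [0,4,-193,0,0,0,-0.51]
  ]
}}

```text
time: 15.98
ee_pos: [520.6, -373.0, 206.4]
ee_rot: [-0.003, 0.708, -0.011, -0.706]
ft_force: [-0.4, 0.2, -0.7]
grip_width: 0.4
```

{"op": "play_rows", "data": {
  "plan": [
    [0,0,0,-30,0,0,0],
    [0,0,0,-65,0,0,0],
    [0,0,0,-100,0,0,0],
    [0,0,0,-122,0,0,0],
    [0,0,0,-126,0,0,0]
  ]
}}

```text
time: 16.6
ee_pos: [519.7, -371.8, 78.9]
ee_rot: [0.003, -0.707, 0.01, 0.707]
ft_force: [-0.0, -0.2, 0.3]
grip_width: 0.1
```

```bash
python3 -c "
from h import *
st()
s0=read_camera('scene')
cv2.imwrite('pics/p1.png',cv2.resize(s0[110:230,60:210,::-1],(750,600),interpolation=2))"
```

```text
t 16.6 [ 519.7 -371.8   78.9] yaw(jaw) 3.1227 xaxis [-0.001 -0.01  -1.   ] F [-0.  -0.2  0.3] T [ 0.09 -0.01  0.02] w 0.1 q6 [-0.36  0.54 -0.15  0.01 -0.87  0.34]
```

View pics/p1.png

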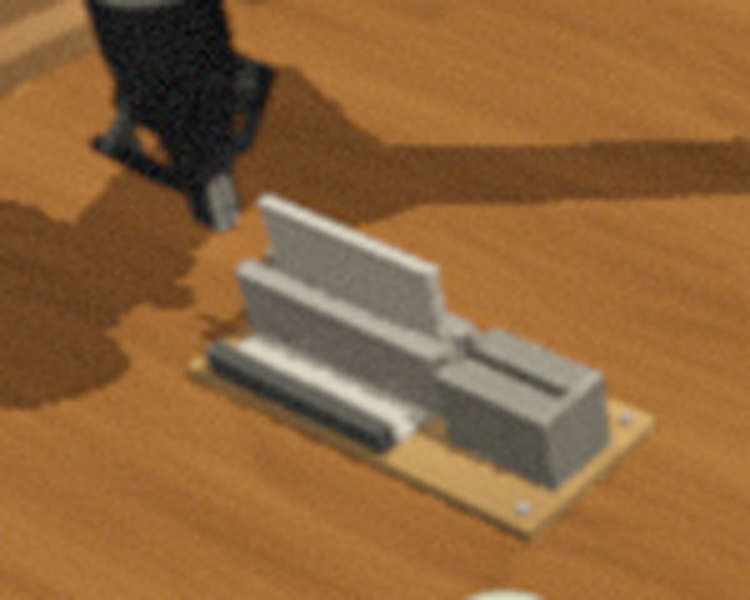

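The closed fingers, at (220,205), stand short of the panel's -y end at (265,215), above the cheeks. Pushing towards +y.

{"op": "play_rows", "data": {
  "plan": [
    [0,2,12,0,0,0,0.02],
    [0,2.5,24,0,0,0,0.02],
    [0,2.7,36,0,0,0,0.02],
    [0,2.8,46,0,0,0,0.02],
    [0,3,56,0,0,0,0.02]
  ]
}}

```text
time: 17.27
ee_pos: [523.9, -316.0, 80.5]
ee_rot: [0.005, 0.708, -0.004, -0.706]
ft_force: [0.1, -2.0, 1.1]
grip_width: -0.2
```

```bash
python3 -c "
from h import *
st()"
```

```text
t 17.27 [ 523.9 -316.    80.5] yaw(jaw) -3.1399 xaxis [ 0.002 -0.012 -1.   ] F [ 0.1 -2.   1.1] T [-0.62  0.02  0.04] w -0.2 q6 [-0.27  0.5  -0.23  0.01 -0.84  0.26]
```

Contact at about 2 N. I'll keep pushing.

{"op": "play_rows", "data": {
  "plan": [
    [0,0,8,-1,0,0,0],
    [0,0,18,-1,0,0,0],
    [0,0,28,-1,0,0,0],
    [0,0,38,-1,0,0,0],
    [0,0,46,-1,0,0,0]
  ]
}}

```text
time: 17.9
ee_pos: [524.1, -269.5, 79.7]
ee_rot: [0.005, 0.708, -0.004, -0.706]
ft_force: [0.1, -3.7, 4.1]
grip_width: -0.2
```

```bash
python3 -c "
from h import *
st()"
```

```text
t 17.9 [ 524.1 -269.5   79.7] yaw(jaw) -3.1396 xaxis [ 0.003 -0.013 -1.   ] F [ 0.1 -3.7  4.1] T [-0.99 -0.11 -0.02] w -0.2 q6 [-0.19  0.47 -0.29  0.02 -0.81  0.19]
```

{"op": "play_rows", "data": {
  "plan": [
    [0,0.2,6,0,0,0,0],
    [0,0.3,12,0,0,0,0],
    [0,0.4,17,0,0,0,0],
    [0,0.5,21,0,0,0,0],
    [0,0.5,24,0,0,0,0]
  ]
}}

```text
time: 18.52
ee_pos: [524.7, -245.4, 79.8]
ee_rot: [0.005, 0.708, -0.004, -0.706]
ft_force: [-0.3, -5.5, 5.0]
grip_width: 0.0
```

```bash
python3 -c "
from h import *
st()"
```

```text
t 18.52 [ 524.7 -245.4   79.8] yaw(jaw) -3.1396 xaxis [ 0.003 -0.013 -1.   ] F [-0.3 -5.5  5. ] T [-1.03 -0.05  0.02] w 0.0 q6 [-0.15  0.46 -0.31  0.02 -0.8   0.14]
```

{"op": "play_rows", "data": {
  "plan": [
    [0,0,2,0,0,0,0],
    [0,0,4,0,0,0,0],
    [0,0,6,0,0,0,0],
    [0,0,7,0,0,0,0],
    [0,0,7,0,0,0,0]
  ]
}}

```text
time: 19.15
ee_pos: [524.9, -238.9, 80.2]
ee_rot: [0.006, 0.708, -0.004, -0.706]
ft_force: [-0.9, -6.1, 6.1]
grip_width: -0.2
```

```bash
python3 -c "
from h import *
st()
s0=read_camera('scene')
cv2.imwrite('pics/p2.png',cv2.resize(s0[110:230,60:210,::-1],(750,600),interpolation=2))"
```

```text
t 19.15 [ 524.9 -238.9   80.2] yaw(jaw) -3.1394 xaxis [ 0.004 -0.014 -1.   ] F [-0.9 -6.1  6.1] T [-1.54 -0.    0.01] w -0.2 q6 [-0.14  0.45 -0.32  0.02 -0.8   0.13]
```

View pics/p2.png

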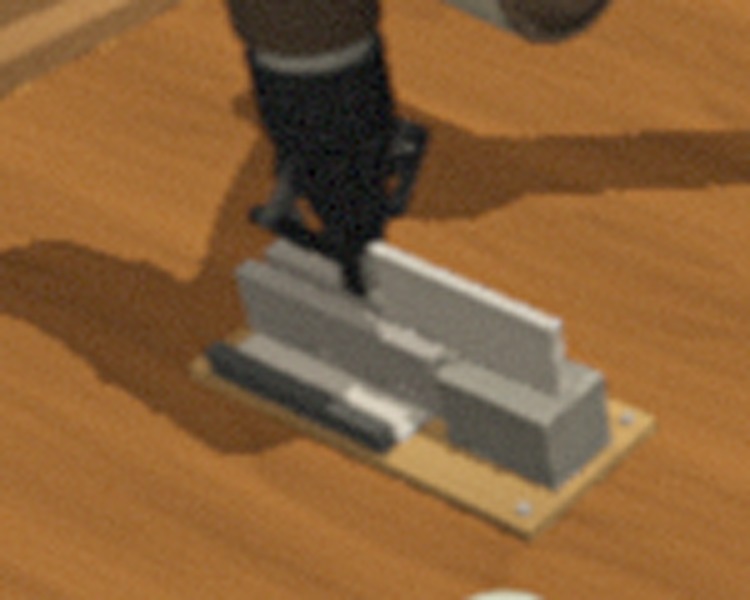

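The panel is deep in the slot, its leading top corner at about (561,325). I'll keep pushing until the force shows the end wall.

{"op": "play_rows", "data": {
  "plan": [
    [0,0,2,0,0,0,0],
    [0,0,3,0,0,0,0],
    [0,0,4,0,0,0,0],
    [0,0,5,0,0,0,0],
    [0,0,5,0,0,0,0]
  ]
}}

```text
time: 19.82
ee_pos: [525.8, -238.2, 81.6]
ee_rot: [0.008, 0.709, -0.006, -0.705]
ft_force: [-0.4, -21.9, 5.2]
grip_width: 0.2
```

```bash
python3 -c "
from h import *
st()
print(onz('scene',(561.5)/5-.5+60,(325.5)/5-.5+110,119), 'wall y', -243.6+155)"
```

```text
t 19.82 [ 525.8 -238.2   81.6] yaw(jaw) -3.139 xaxis [ 0.006 -0.019 -1.   ] F [ -0.4 -21.9   5.2] T [-5.93  0.09 -0.1 ] w 0.2 q6 [-0.14  0.45 -0.32  0.03 -0.79  0.12]
[523.38225243 -85.51607072 119.        ] wall y -88.6
```

The wall is reached (22 N). Backing off and rising.

{"op": "play_rows", "data": {
  "plan": [
    [0,0,-5,0,0,0,0],
    [0,0,-15,0,0,0,0],
    [0,0,-30,5,0,0,0],
    [0,0,-45,30,0,0,0],
    [0,0,-60,70,0,0,0]
  ]
}}

```text
time: 20.45
ee_pos: [524.8, -298.5, 150.7]
ee_rot: [0.007, 0.708, -0.005, -0.706]
ft_force: [1.2, -0.5, 0.4]
grip_width: 0.4
```

{"op": "play_rows", "data": {
  "plan": [
    [0,-30,-20,40,0,0,0],
    [0,-60,-60,80,0,0,0],
    [0,-90,-110,100,0,0,0],
    [0,-100,-150,120,0,0,0],
    [0,-100,-150,120,0,0,0]
  ]
}}

```text
time: 21.08
ee_pos: [424.0, -451.3, 272.2]
ee_rot: [0.006, 0.709, -0.007, -0.705]
ft_force: [-0.3, 1.2, -0.9]
grip_width: -0.1
```

```bash
python3 -c "
from h import *
st()
s=read_camera('scene');t=read_camera('top')
o=np.zeros((600,800,3),np.uint8)
o[:300,:375]=cv2.resize(s[120:220,75:200,::-1],(375,300),interpolation=2)
o[300:,:400]=cv2.resize(s[190:310,220:380,::-1],(400,300),interpolation=2)
o[:280,400:]=cv2.resize(t[125:195,320:420,::-1],(400,280),interpolation=2)
o[300:,400:]=cv2.resize(t[60:255,160:330,::-1],(400,300),interpolation=2)
cv2.imwrite('pics/e1.png',o)
hsv=cv2.cvtColor(t,cv2.COLOR_RGB2HSV)
f=((hsv[...,2]>185)&(hsv[...,1]>60)).astype(np.uint8);f[:, :185]=0;f[:,230:]=0;f[:145]=0;f[200:]=0
c=max(cv2.findContours(f,0,cv2.CHAIN_APPROX_NONE)[0],key=cv2.contourArea)
r=cv2.minAreaRect(c);print(r,onz('top',*r[0],51))"
```

```text
t 21.07 [ 424.  -451.3  272.2] yaw(jaw) 3.1403 xaxis [ 0.005 -0.019 -1.   ] F [-0.3  1.2 -0.9] T [ 0.06  0.05 -0.01] w -0.1 q6 [-0.55  0.34  0.04  0.01 -1.26  0.54]
((205.4157257080078, 171.3651580810547), (39.21991729736328, 9.433980941772461), 57.9946174621582) [499.93845553 238.64929942  51.        ]
```

View pics/e1.png

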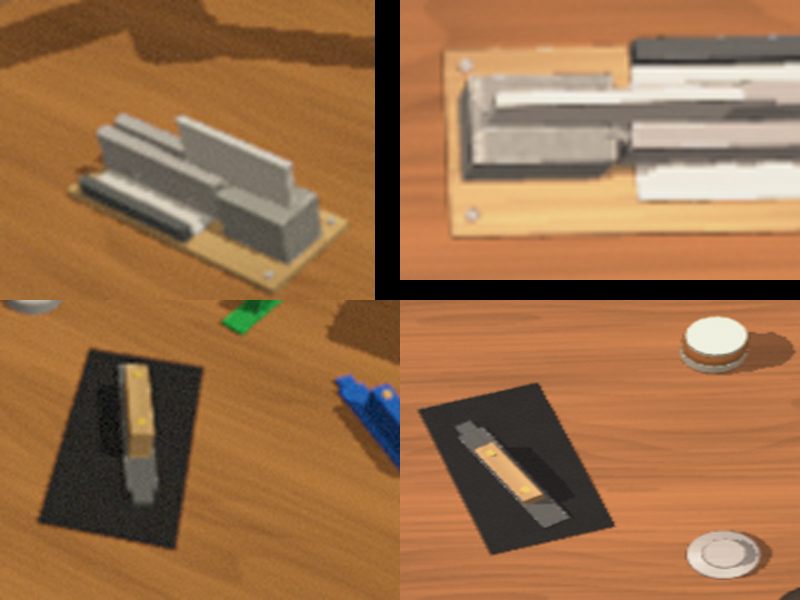

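The panel sits upright and level in the slot, its top edge from (497,99) to (745,94) in the top crop. The file lies flat on the mat, and the jar and puck are where they were. A numeric check follows.

```bash
python3 -c "
from h import *
o=np.array([523.5,-243.6]);th=-.016;R=np.array([[np.cos(th),-np.sin(th)],[np.sin(th),np.cos(th)]])
for n,(x,y) in dict(lead=(497,99),trail=(745,94)).items():
    w=onz('top',(x-400+.5)/4-.5+320,(y+.5)/4-.5+125,118.5)[:2];print(n,w,R.T@(w-o))
k=3
for n,(x,y) in dict(trail=(179,119),lead=(291,163)).items():
    w=onz('scene',(x+.5)/k-.5+75,(y+.5)/k-.5+120,118.5)[:2];print(n,w,R.T@(w-o))"
```

```text
lead [525.5818734  -88.47000407] [ -0.40036711 155.14344826]
trail [ 523.42156928 -229.15137994] [-0.30958874 14.44551584]
trail [ 523.39771065 -227.89304853] [-0.35357676 15.70330446]
lead [520.94740354 -88.05812892] [ -5.04083349 155.48112235]
```

Both views put the panel's ends at jig y of about 155 and 15, so it is home. Handing in.

```bash
python3 -c "
from h import *
print(sign_off())"
```

```text
the job is handed in; nothing more can be done
None
```

The job is handed in at about 21 s of the 67 s allowed. I made two forward strokes, each carrying the file's middle from about 37 mm short of the panel to about 41 mm past it. I lifted the file clear after each stroke and carried it back through the air after the first. The file then went back on the mat, and I pushed the panel home with the closed fingers.

**Stroke force:** the readings work out at roughly 6 N on the edge. The first stroke began lighter, at about 3.5 N, and peaked near 7.7 N mid-stroke. At that peak the trough sank an estimated 7 mm, more than the 4 to 6 mm advised. I had no direct reading of the trough or shuttle joints.

**Panel:** the push ended at 22 N against the end wall. Both cameras then put the panel's ends at jig y of about 155 and 15 mm, which is fully home.

**Disagreement:** the scene camera put the leading end about 5 mm off the slot's line. The top camera put both ends within 0.5 mm of it. The scene camera showed a similar, smaller offset at that end before I moved anything, so I trusted the top camera.

**File and bystanders:** the top camera puts the file's middle at about (500, 239), over the mat. The last pictures show the file flat with its teeth down, and the jar and record weight in place by eye. The gripper was clear of everything at hand-in.

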